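# Set up a copper pipe at the deburring machine and hold the hood open

### The arm

A 7-joint arm with a two-finger parallel gripper is mounted at the origin on the work surface. World frame = base frame: x ahead of the robot, y to its left, z up, the work surface at z = 0. Lengths are in mm, angles in rad, forces in N, time in s.
With the tool pointing down it reaches from about 350 to 900 mm from the base axis. Payload 19.9 kg.
Tool frame: the origin (TCP) lies on the centre line of the jaws, within the pads' length; the fingertips stand 22 mm ahead of it and the grasp point (between the pads) lies 3 mm ahead of it (arm.tip_reach is the z of the fingertips in the tool frame, in mm); z points along the fingers, x is the direction in which the jaws open and shut, and the axes are right-handed (so a half turn about z gives the same grasp; the last joint's range is limited). The gripper opens to 85 mm and grips with 20 to 120 N. Pads are 22 mm wide; open, the fingers measure 114 mm over their backs; the gripper's body (76 mm by 85 mm) begins 54 mm behind the grasp point. The pads swing forward as they close: fully open they stand 13 mm farther back than shut.
Start: joints at [-1.226, 0.417, -0.01, 1.614, 0.005, 1.111, -0.053], TCP at [235.755, 578.812, 253.26] pointing down, gripper open.
Joint ranges: [-2.81, 2.81], [-0.39, 2.02], [-1.27, 1.25], [0.06, 2.57], [-1.19, 4.33], [0.19, 2], [-2.82, 2.82]. Speed limits (rad/s): [1.89, 1.89, 2.39, 2.39, 3.01, 3.01, 3.01].

### API

Orientations are given as a unit quaternion [w, x, y, z].
In Python, from station import arm gives the robot as it stands.
- The arm moves only by the tool move_arm, never from a script. Its arguments are lists of equal length, an entry for each row: "linear": the shift along the tool's x, y, z normalised to -1 to 1, where 1 is 0.02 m, a list of three; "rotation": the turn, a rotation vector about the tool's x, y, z normalised to -1 to 1, where 1 is 180 degrees, a list of three; "jaw": the opening, from -1 (shut) to 1 (fully open), so that 0 is half open. In form: {"linear": [[dx, dy, dz], ...], "rotation": [[ax, ay, az], ...], "jaw": [jaw, ...]}. A call has exactly 5 rows; each row shifts and turns the commanded pose from where the row before left it, along the tool's axes as they then stand; what a row does not reach is not made up. A row lasts 1/8 s, in which the tool goes at most 62.5 mm and 10.7 degrees, less where a joint would pass 70% of its speed; a pose out of reach is approached as far as the arm can. A call with a number of a shift or a turn outside -1 to 1 is refused whole. A call with a gripper value outside its range is refused whole. The fingers move at their own pace and stop on an object; "grip_force" is the grip in N (left out, the last holds). Time passes only in rows, so rows that do not move let the fingers close, or fill a call up. It gives the time, the measured TCP pose, the force and the opening at its end, in the units of the state.
- arm.sense(): the state, without advancing time (a new reading comes with each control period).
- arm.grab_frame(name): name is "side" or "top" or "wrist"; returns (picture, depth): 480x640x3 uint8, red, green, blue; 480x640 float32, mm along the optical axis (not along the pixel's ray), 0 where there is no reading.
- arm.camera_params(name): a dict with "fx", "fy", "cx", "cy" (pixels), "R" (3x3) and "t" (3): a world point X has camera coordinates R X + t; the wrist camera has in their place "hand_eye" (4x4, takes a point from camera to tool coordinates, whose origin is the TCP and whose axes are the tool frame's). Camera axes: x right, y down, z forward; pixel columns grow to the right and rows downward; lengths in mm; the calibration is good to about 2 mm. The wrist camera is an equidistant fisheye: a pixel r from the principal point sees the ray r / f radians off the axis. A picture is of the moment at which its call begins: read the wrist's pose just before it. camera_params takes no time and is no camera call.
- arm.hand_in(): hands the job in, once; it reports no verdict.
The state is a dict: "time": time; "q": joint angles; "dq": joint speeds; "effort": joint torques, N m; "tool_pos": TCP position; "ee_rot": TCP orientation; "wrist_force": force on the tool from outside, world axes, zero at the start; "torque": the same for the moment, N m; "gripper_width": finger opening in mm.
Only numpy, scipy, OpenCV 4.12 (cv2) and the standard library are available. Lean on these libraries where they do the work, as an engineer would, in place of code of your own. Each camera call takes 0.05 s, during which the arm holds its last target.

### The job

Set the copper pipe down (do not drop it) in both vee heads of the pipe stand in front of the deburring machine, roughly centred on the stand, and let go of it. Then lift the machine's hinged hood to about 60 degrees from closed, clear of its stop, and keep holding it there, because it falls shut by itself and I want to check that the reamer lines up with the pipe: finish while still holding the hood up. Leave the pipe lying in the vees and do not disturb the other bits on the bench.

Things in the scene. Friction and masses are not known exactly. Their poses are not given: they have to be found in the camera images.
- pipe_mid (a point): centre of the loose copper pipe, half-way along on its axis: a straight round tube 300 mm long, 28 mm in diameter, about 0.2 kg, at first lying on the bench to the right of the machine. This point's x axis runs along the pipe (either way round); it may be rolled about that axis. Not the bundle of longer pipes at the far edge of the bench.
- vee_mid (a point): point on the fixed pipe stand where the pipe's centre is when the pipe lies centred in both vees, 110 mm above the bench. Its y axis runs along the lying pipe, towards the machine's hood; z up. The two vee heads are 70 mm either side of it along y. A pipe centred here ends 35 to 70 mm short of the hood.
- stand: the pipe stand, fixed, dark steel: origin under its foot plate (70 x 180 mm, top 42 mm above the bench), axes as vee_mid, 80 mm below it. Two steel posts 70 mm either side along y, each with a 90 degree vee head 12 mm wide along y, opening upward 48 mm, bottom 90 mm and tips 114 mm above the bench. A black knob in the middle of the foot plate reaches 64 mm above the bench.
- machine: the deburring machine, fixed on the bench, grey: origin under its base on the spindle line; y axis along the spindle from the pipe stand to the motor, x away from the robot, z up. Spindle line 110 mm above the bench. Base 180 (x) by 690 mm (y from -280 to 410), top 30 mm above the bench. Hood and chip tray at y 35 to 165, gearbox (180 mm high) at y 166 to 241, motor (178 mm high) beyond it.
- hood (a joint): angle of the hood, rad: 0 closed, grows as its front edge is lifted; end stop at 1.4. It weighs about 0.6 kg and falls shut from any angle; lifting it at the handle takes 1 to 5 N.
- hood_handle (a point): middle of the hood's handle bar: a black round bar 12 mm thick and 90 mm long along the machine's y, carried by a leg at each end, 42 mm in front of the hood's front lip, so fingers fit between bar and lip. With the hood closed it is 115 mm above the bench and the hood's top, 100 mm further back, is 168 mm above the bench. The axes turn with the hood.
- hood_hinge (a point): point on the hinge line at the back of the hood, level with the handle's middle along y, 165 mm above the bench; the hinge line runs along this point's y axis. The handle moves on a circle of 203 mm radius about it, in the plane across y: closed, the handle is 197 mm in front (-x) and 50 mm below; at 60 degrees open it is 142 mm in front and 146 mm above.
- tub: bystander: white tub with a lid, 72 mm across, 55 mm high; origin under its middle
- roll: bystander: grey ring-shaped roll of abrasive, 72 mm across, 38 mm high, lying flat; origin under its middle
- elbow: bystander: copper elbow fitting, about 60 x 60 mm, 29 mm high; origin under its middle
- coupling: bystander: short copper sleeve standing on end, 33 mm across, 36 mm high; origin under its middle

How it is judged (in metres and radians):
On the way, in this order (a step that is already met when the one before it is completed fails the run):
1. the pipe is lowered into both vees while still in the gripper, within 10 mm of its seat, not dropped (x of pipe_mid in the frame of vee_mid between -0.012 and 0.012 m and z of pipe_mid in the frame of vee_mid between -0.006 and 0.01 m and y of pipe_mid in the frame of vee_mid between -0.035 and 0.035 m and angle between the x axis of pipe_mid and the y axis of vee_mid, either way round below 0.1 rad and contact force between pipe and the fingers above 0.5 N), for 0.05 s.
2. the pipe lies in both vees, let go and still, with the hood not yet lifted (x of pipe_mid in the frame of vee_mid between -0.005 and 0.005 m and z of pipe_mid in the frame of vee_mid between -0.006 and 0.005 m and y of pipe_mid in the frame of vee_mid between -0.035 and 0.035 m and angle between the x axis of pipe_mid and the y axis of vee_mid, either way round below 0.05 rad and contact force between pipe and the fingers below 0.05 N and contact force between pipe and the arm below 0.05 N and linear speed of pipe below 0.03 m/s and value of joint hood below 0.3 rad), for 0.2 s.
3. the hood is lifted to about 60 degrees by the robot (value of joint hood between 0.873 and 1.222 rad and (contact force between hood and the fingers above 0.5 N or contact force between hood and the arm above 0.5 N)), for 0.2 s.
At the end, for the whole second after the job is handed in: robot holding the hood (over 0.5 N, not propped on the pipe), still, 50 to 70 degrees open (0.873 to 1.222 rad); pipe at rest in both vees, untouched: centre within 5 mm of the seat sideways and in height, 35 mm along it, parallel within 0.05 rad; bystanders moved less than 20 mm (all of step 3 and velocity of joint hood between -0.1 and 0.1 rad/s and contact force between hood and pipe below 0.1 N and x of pipe_mid in the frame of vee_mid between -0.005 and 0.005 m and z of pipe_mid in the frame of vee_mid between -0.006 and 0.005 m and y of pipe_mid in the frame of vee_mid between -0.035 and 0.035 m and angle between the x axis of pipe_mid and the y axis of vee_mid, either way round below 0.05 rad and contact force between pipe and the fingers below 0.05 N and contact force between pipe and the arm below 0.05 N and linear speed of pipe below 0.03 m/s); the arm keeps its last pose, push and grip.
It fails at once if the tub is moved more than 20 mm (distance of tub from where it was at the start of the episode above 0.02 m).
It fails at once if the roll is moved more than 20 mm (distance of roll from where it was at the start of the episode above 0.02 m).
It fails at once if the elbow is moved more than 20 mm (distance of elbow from where it was at the start of the episode above 0.02 m).
It fails at once if the coupling is moved more than 20 mm (distance of coupling from where it was at the start of the episode above 0.02 m).
It fails at once if the hood is lifted before the pipe is on its stand and let go (value of joint hood above 0.3 rad and not (x of pipe_mid in the frame of vee_mid between -0.012 and 0.012 m and z of pipe_mid in the frame of vee_mid between -0.006 and 0.01 m and y of pipe_mid in the frame of vee_mid between -0.05 and 0.05 m and angle between the x axis of pipe_mid and the y axis of vee_mid, either way round below 0.1 rad)).
It also fails if it takes over 72 s, if anything falls off the work surface, if the arm or the gripper's body presses on something with over 40 N, if the wrist force passes 120 N, or if a joint passes its speed limit or range.

## Working session

There is one attempt and no reset: what is moved stays moved. The work goes in short steps, Python scripts to look and compute and a tool call to move; the robot and the scene stay as the last step left them, time stands still between calls to the robot, and variables do not carry over. Pictures are saved under pics/ and viewed, and the job is handed in when it is done.

Besides the shell and the picture viewer there is one more tool, called in YAML: its name, and indented under it one key for each argument. move_arm: Moves the arm, as the interface text tells. Its arguments: {"type":"object","properties":{"linear":{"type":"array","items":{"type":"array","items":{"type":"number"}}},"rotation":{"type":"array","items":{"type":"array","items":{"type":"number"}}},"jaw":{"type":"array","items":{"type":"number"}},"grip_force":{"type":"number"}},"required":["linear","rotation","jaw"]}

```bash
mkdir -p pics; ls; cat > h.py <<'E'
import numpy as np, cv2
from station import arm
def grab(n):
    p,d=arm.grab_frame(n); np.savez(f'{n}.npz',p=p,d=d); cv2.imwrite(f'pics/{n}_{int(arm.sense()["time"]*1000)}.png',p[:,:,::-1]); return p,d
def world(n,u,v,d):
    c=arm.camera_params(n); X=np.array([(u-c['cx'])/c['fx']*d,(v-c['cy'])/c['fy']*d,d]); return np.array(c['R']).T@(X-np.array(c['t']))
def plane(n,u,v,z):
    c=arm.camera_params(n); R=np.array(c['R']);o=-R.T@np.array(c['t']);r=R.T@np.array([(u-c['cx'])/c['fx'],(v-c['cy'])/c['fy'],1]); return o+r*(z-o[2])/r[2]
E
python3 - <<'E'
from h import *
print(arm.sense())
for n in('top','side'):grab(n)
for n in('top','side'):print(arm.camera_params(n))
print(arm.sense()['time'])
E
ls pics
```

```text
pics
{'time': 0.0, 'q': array([-1.22548448,  0.41796494, -0.01028944,  1.61420234,  0.00471977,
        1.11070688, -0.05298906]), 'dq': array([-0.00039373, -0.00074228,  0.0013718 ,  0.00031396,  0.00110416,
       -0.00044946, -0.00078964]), 'effort': array([-2.39397386e-04, -8.64454937e+01,  6.78835139e-01, -4.34900308e+01,
        1.91911391e-02,  7.56210502e-03, -9.18451576e-06]), 'tool_pos': array([235.66734925, 578.50240634, 252.65412493]), 'ee_rot': array([ 3.97945519e-04,  8.29826082e-01,  5.58021753e-01, -4.87456845e-04]), 'wrist_force': array([ 0.24136558,  0.2041797 , -0.45566134]), 'torque': array([-0.01087831, -0.05605607, -0.01383197]), 'gripper_width': 85.4582490454993}
{'fx': 450.786640372979, 'fy': 450.786640372979, 'cx': 309.1725197444925, 'cy': 236.28297835416384, 'R': array([[ 0.0165967 , -0.99943893,  0.02909255],
       [-0.99495547, -0.01938733, -0.0984263 ],
       [ 0.0989351 , -0.02731224, -0.994719  ]]), 't': array([-100.94602171,  548.60413113, 1082.36184991])}
{'fx': 499.4700937481855, 'fy': 499.4700937481855, 'cx': 313.59075006225515, 'cy': 247.39522980496508, 'R': array([[-0.99515995, -0.09809937, -0.00576147],
       [-0.04846782,  0.54098967, -0.8396315 ],
       [ 0.08548421, -0.83528839, -0.54312591]]), 't': array([528.23491657, 179.62010443, 920.98382911])}
0.1
side_100.png
top_50.png
```

View pics/top_50.png

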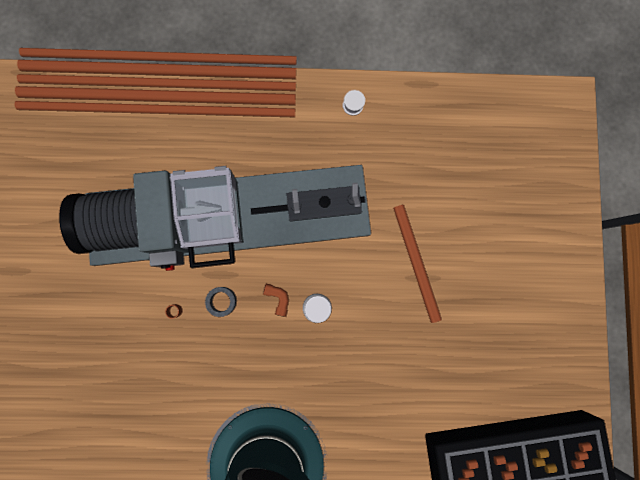

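View pics/side_100.png

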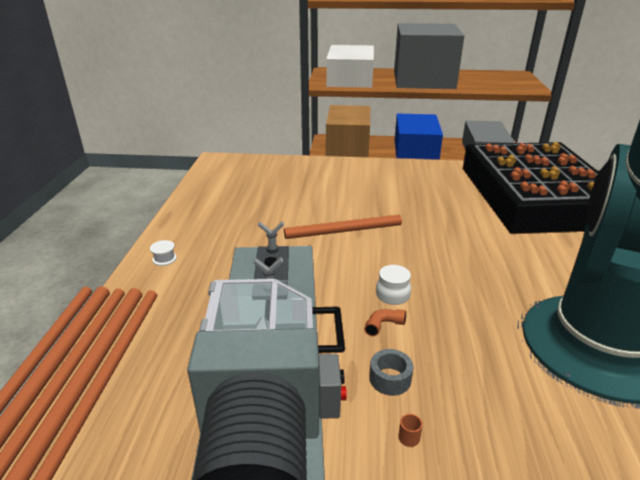

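The top view shows the pipe from (400,207) to (436,321), with the vee heads at (294,203) and (354,198) and the knob at (325,201). The hood handle runs from (191,264) to (233,260). The bystanders lie below the machine. Next I measure these.

```bash
python3 - <<'E'
from h import *
d=np.load('top.npz');p,D=d['p'],d['d']
h=cv2.cvtColor(p,cv2.COLOR_RGB2HSV)
# world map
c=arm.camera_params('top');R=np.array(c['R']);t=np.array(c['t'])
v,u=np.mgrid[0:480,0:640]
C=np.stack([(u-c['cx'])/c['fx']*D,(v-c['cy'])/c['fy']*D,D],-1);W=(C-t)@R
np.save('Wtop.npy',W)
print('bench z',np.median(W[330:400,330:400,2]), D.dtype)
# pipe
m=np.zeros((480,640),np.uint8); m[195:335,385:450]=1
m&=(W[...,2]>8)&(W[...,2]<60)
r=cv2.minAreaRect(cv2.findNonZero(m));print(r,m.sum())
pts=np.argwhere(m)[:,::-1].astype(float)
P=W[m>0];print('pipe zmax',np.percentile(P[:,2],[5,50,95]))
ends=cv2.boxPoints(r);print(ends)
for q in ends:print(plane('top',*q,14))
print('centre z14',plane('top',*r[0],14))
# depth map around stand
print('stand region heights')
Z=W[185:222:2,284:372:3,2]
np.set_printoptions(linewidth=250,precision=0,suppress=True)
print(Z)
E
python3 - <<'E'
import cv2
a=cv2.imread('pics/top_50.png')[150:290,150:390];cv2.imwrite('pics/c1.png',cv2.resize(a,None,fx=3.3,fy=3.3,interpolation=cv2.INTER_CUBIC))
E
```

```text
bench z -0.19233283021095088 float32
((417.2000427246094, 263.6000061035156), (122.06390380859375, 11.384198188781738), 71.56504821777344) 1397
pipe zmax [15.33310616 24.93811291 29.83357986]
[[392.50006 207.5    ]
 [403.30005 203.90002]
 [441.90002 319.7    ]
 [431.10004 323.3    ]]
[ 628.94826686 -300.78934251   14.        ]
[ 638.74946743 -328.28668894   14.        ]
[ 350.92546933 -423.16257649   14.        ]
[ 341.77074677 -396.14844715   14.        ]
centre z14 [ 488.44634175 -362.63201818   14.        ]
stand region heights
[[  28.   28. 1134.   33.   31.   28.   28.   30.   27.   31.   29.   25.   32.   31.   29.   31.   31.   29.   31.   31.   30.   29.   34.  112.  111.   31.   33.   24.   -2.   -5.]
 [  29.   29.   33.   27.   26.   35.   31.   27.   31.   29.   33.   31.   27.   29.   29.   33.   32.   30.   28.   42.   43.   45.   43.  107.  109.   30.   30.   28.   -1.   -2.]
 [  29.   28.   28.  110.  112.   28.   30.   26.   30.   31.   28.   31.   29.   40.   40.   46.   41.   40.   41.   44.   44.   38.   44.  103.  102.   28.   29.   29.    5.    0.]
 [  29.   32. 
[... 2214 characters left out ...]
  39.   40.   40.   39.   44.   42.   41.   46.   46.   39.   40.   43.   43.   42.   41.   37.   31.   29.   33.   29.   31.   31.   30.   30.   -1.]
 [  26.   31.   43.   39.   37.   38.   41.   43.   39.   41.   42.   42.   42.   40.   34.   29.   27.   28.   28.   29.   27.   29.   29.   31.   27.   31.   26.   30.   32.   -4.]
 [  27.   30.   44.   44.   44.   39.   42.   38.   36.   27.   31.   27.   27.   29.   31.   26.   29.   28.   33.   31.   27.   27.   31.   32.   32.   29.   25.   26.   30.    1.]
 [  27.   28.   35.   30.   31.   28.   33.   30.   27.   31.   31.   32.   30.   28.   30.   26.   32.   33.   32.   28.   29.   29.   28.   30.   30.   30.   27.   26.   30.   -1.]]
```

View pics/c1.png

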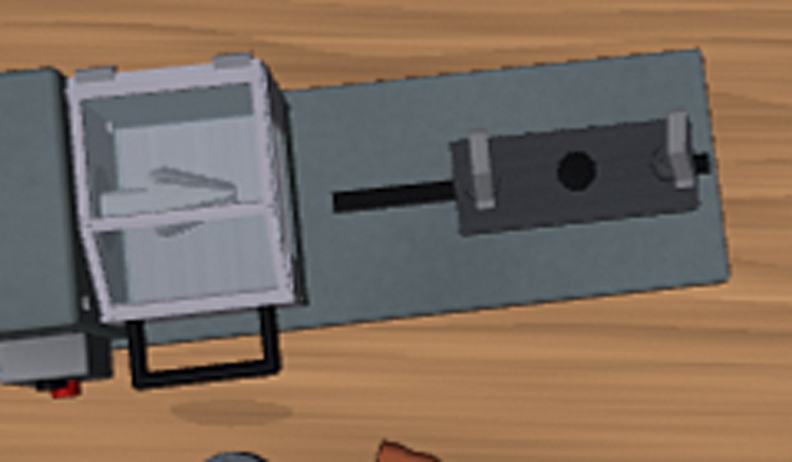

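```bash
python3 - <<'E'
from h import *
np.set_printoptions(precision=2,suppress=True)
W=np.load('Wtop.npy');p=np.load('top.npz')['p']
Z=W[...,2]
v,u=np.mgrid[0:480,0:640]
reg=(v>180)&(v<222)&(u>280)&(u<372)
hd=reg&(Z>80)&(Z<125)
cs=[]
for s in(hd&(u<325),hd&(u>325)):
    P=W[s]; r=cv2.minAreaRect(P[:,:2].astype(np.float32)); print('head',len(P),r); cs.append(np.array(r[0]))
print('mid',(cs[0]+cs[1])/2,'dir',cs[0]-cs[1],np.linalg.norm(cs[0]-cs[1]),np.arctan2(*(cs[0]-cs[1])[::-1]))
# foot plate
fp=reg&(Z>36.5)&(Z<48)
fp=cv2.morphologyEx(fp.astype(np.uint8),cv2.MORPH_OPEN,np.ones((3,3)))>0
print('foot',cv2.minAreaRect(W[fp][:,:2].astype(np.float32)))
kn=reg&(Z>55)&(Z<72)&(u>315)&(u<336);print('knob',W[kn].mean(0))
# base edge
b=(Z>20)&(Z<36)&(v>150)&(v<270)&(u>100)&(u<380)
b=cv2.morphologyEx(b.astype(np.uint8),cv2.MORPH_OPEN,np.ones((3,3)))>0
r=cv2.minAreaRect(W[b][:,:2].astype(np.float32));print('base',r,cv2.boxPoints(r))
# handle
g=p.max(-1)<60
hm=g&(v>240)&(v<270)&(u>185)&(u<240)&(Z>80)
P=W[hm];print('handle',len(P),np.percentile(P,[0,10,50,90,100],axis=0))
bar=P[P[:,0]<np.percentile(P[:,0],55)]
r=cv2.minAreaRect(P[:,:2].astype(np.float32));print(r,cv2.boxPoints(r))
# bystanders
for n,(u0,u1,v0,v1) in dict(coup=(160,188,298,324),roll=(198,242,280,324),elbow=(258,294,278,322),tub=(298,338,288,328)).items():
    P=W[v0:v1,u0:u1].reshape(-1,3);P=P[(P[:,2]>6)&(P[:,2]<80)];print(n,P.min(0),P.max(0))
E
```

```text
head 158 ((623.4884643554688, -55.98067855834961), (55.71154022216797, 21.20577049255371), 0.8697733879089355)
head 168 ((641.1889038085938, -195.16561889648438), (21.88860511779785, 54.16354751586914), 87.74201965332031)
mid [ 632.34 -125.57] dir [-17.7  139.18] 140.30592707994867 1.6972894175618032
foot ((632.2874755859375, -125.76505279541016), (70.45358276367188, 179.46339416503906), 7.1630730628967285)
knob [ 631.81 -125.82   63.22]
base ((604.3908081054688, 94.94395446777344), (181.0489044189453, 663.6045532226562), 7.344834327697754) [[ 472.19  412.45]
 [ 557.03 -245.71]
 [ 736.59 -222.56]
 [ 651.75  435.6 ]]
handle 370 [[ 440.43  -60.69   83.57]
 [ 472.41   83.74  116.79]
 [ 482.2   127.8   119.65]
 [ 511.66  175.26  122.37]
 [ 524.82  189.09 1133.58]]
((488.4690246582031, 62.77069854736328), (256.2707214355469, 67.29584503173828), 83.45193481445312) [[440.43 -60.69]
 [507.29 -68.37]
 [536.51 186.23]
 [469.65 193.91]]
coup [346.98 216.79   6.1 ] [379.31 250.1   39.94]
roll [344.5   84.88   6.2 ] [422.93 175.21  43.45]
elbow [354.97 -42.25  12.61] [434.05  19.51  33.87]
tub [ 341.8  -163.51    6.69] [424.16 -78.86  60.88]
```

```bash
python3 - <<'E'
from h import *
np.set_printoptions(precision=2,suppress=True)
W=np.load('Wtop.npy');p=np.load('top.npz')['p'];Z=W[...,2]
v,u=np.mgrid[0:480,0:640]
hm=(p.max(-1)<60)&(v>240)&(v<270)&(u>186)&(u<238)
a=np.deg2rad(97.2);ey=np.array([np.cos(a),np.sin(a)]);ex=np.array([ey[1],-ey[0]]);vm=np.array([632.2,-125.7])
m=hm.astype(np.uint8);n,l,s,c=cv2.connectedComponentsWithStats(m);k=1+np.argmax(s[1:,4]);print(s[k])
sel=(l==k)
P=np.array([plane('top',uu,vv,115)[:2] for vv,uu in np.argwhere(sel)])
L=np.c_[(P-vm)@ex,(P-vm)@ey];print('handle local x,y',L.min(0),L.max(0), np.median(Z[sel]))
bar=L[L[:,0]<L[:,0].min()+11];y=(bar[:,1].min()+bar[:,1].max())/2;print(bar.min(0),bar.max(0))
x=np.median(bar[:,0]);print('bar mid',x,y,vm+x*ex+y*ey)
# pipe refine
pm=(v>195)&(v<335)&(u>385)&(u<450)&(Z>22)&(Z<34)
Q=W[pm][:,:2];c0=Q.mean(0);d=np.linalg.svd(Q-c0)[2][0];t=(Q-c0)@d
print('pipe',c0+d*(t.min()+t.max())/2,d,np.ptp(t),np.rad2deg(np.arctan(d[1]/d[0])))
from scipy.spatial.transform import Rotation as Ro
s=arm.sense();q=s['ee_rot'];print(Ro.from_quat([q[1],q[2],q[3],q[0]]).as_matrix(),arm.tip_reach)
E
```

```text
[187 242  48  26 378]
handle local x,y [-126.72  220.01] [-79.53 324.73] 119.6007620127611
[-126.72  221.68] [-115.74  320.88]
bar mid -121.36341256069508 271.2785363191177 [477.79 128.23]
pipe [ 490.2  -361.32] [-0.95 -0.31] 299.9726270519833 18.082931567002515
[[ 0.38  0.93 -0.  ]
 [ 0.93 -0.38 -0.  ]
 [-0.    0.   -1.  ]] 22.0
```

```bash
cat > plan.py <<'E'
from h import *
from scipy.spatial.transform import Rotation as Ro
def pose():
    s=arm.sense();q=s['ee_rot'];return np.array(s['tool_pos']),Ro.from_quat([q[1],q[2],q[3],q[0]]),s
def Rdown(yaw,tilt=None):
    a=np.deg2rad(yaw);x=np.array([np.cos(a),np.sin(a),0]);z=np.array([0,0,-1.]);return Ro.from_matrix(np.c_[x,np.cross(z,x),z])
def calls(pos,yaw,maxcalls=20,rotmax=0.055,lim=1.0,start=None):
    p,R=start if start else pose()[:2]
    T=Rdown(yaw)
    for k in range(maxcalls):
        rv=(R.inv()*T).as_rotvec()/np.pi/5
        f=min(1,rotmax/max(1e-9,abs(rv).max()));rv=np.round(rv*f,3)
        step=Ro.from_rotvec(rv*np.pi)
        # sum of R*step^k for identical rows
        M=sum((R*step**i).as_matrix() for i in range(5))
        l=np.linalg.solve(M,pos-p)/20
        l=l*min(1,lim/max(abs(l).max(),1e-9));l=np.round(l,2)
        p=p+M@l*20;R=R*step**5
        print(l.tolist(),rv.tolist(),'->',p.round(1),'yaw %.1f'%np.rad2deg(np.arctan2(*R.as_matrix()[[1,0],0])))
        if np.linalg.norm(pos-p)<1 and (R.inv()*T).magnitude()<.02:break
    return p,R
E
python3 - <<'E'
from plan import *
p,R=calls(np.array([489.5,-362,100]),-71.9,rotmax=.018)
E
```

```text
[-1.0, 0.96, 0.22] [0.0, 0.0, 0.018] -> [271.9 445.2 230.8] yaw 51.6
[-0.58, 1.0, 0.18] [0.0, 0.0, 0.018] -> [301.8 333.9 212.9] yaw 35.4
[-0.25, 1.0, 0.16] [0.0, -0.0, 0.018] -> [328.2 234.6 197. ] yaw 19.2
[0.04, 1.0, 0.16] [0.0, -0.0, 0.018] -> [354.1 138.2 181.1] yaw 3.0
[0.34, 1.0, 0.17] [0.0, -0.0, 0.018] -> [382.   36.7 164.2] yaw -13.2
[0.69, 1.0, 0.19] [0.0, -0.0, 0.018] -> [413.2 -80.4 145.4] yaw -29.4
[1.0, 0.81, 0.2] [0.0, -0.0, 0.018] -> [ 446.8 -204.2  125.5] yaw -45.6
[1.0, 0.42, 0.17] [0.0, -0.0, 0.018] -> [ 475.  -308.6  108.6] yaw -61.8
[0.55, 0.09, 0.09] [0.0, -0.0, 0.011] -> [ 489.4 -362.4   99.6] yaw -71.7
```

move_arm:
  linear:
    - [-1,0.96,0.22]
    - [-1,0.96,0.22]
    - [-1,0.96,0.22]
    - [-1,0.96,0.22]
    - [-1,0.96,0.22]
  rotation:
    - [0,0,0.018]
    - [0,0,0.018]
    - [0,0,0.018]
    - [0,0,0.018]
    - [0,0,0.018]
  jaw: [0.4,0.4,0.4,0.4,0.4]
  grip_force: 60

```text
time: 0.72
tool_pos: [272.1, 444.4, 230.9]
ee_rot: [0.0, 0.901, 0.435, -0.0]
wrist_force: [0.4, 0.9, -0.2]
gripper_width: 59.8
```

move_arm:
  linear:
    - [-0.58,1,0.18]
    - [-0.58,1,0.18]
    - [-0.58,1,0.18]
    - [-0.58,1,0.18]
    - [-0.58,1,0.18]
  rotation:
    - [0,0,0.018]
    - [0,0,0.018]
    - [0,0,0.018]
    - [0,0,0.018]
    - [0,0,0.018]
  jaw: [0.4,0.4,0.4,0.4,0.4]

```text
time: 1.35
tool_pos: [302.1, 332.7, 213.0]
ee_rot: [0.0, 0.953, 0.303, -0.0]
wrist_force: [0.8, -0.4, -0.5]
gripper_width: 59.7
```

move_arm:
  linear:
    - [-0.25,1,0.16]
    - [-0.25,1,0.16]
    - [-0.25,1,0.16]
    - [-0.25,1,0.16]
    - [-0.25,1,0.16]
  rotation:
    - [0,0,0.018]
    - [0,0,0.018]
    - [0,0,0.018]
    - [0,0,0.018]
    - [0,0,0.018]
  jaw: [0.4,0.4,0.4,0.4,0.4]

```text
time: 1.98
tool_pos: [328.5, 233.5, 197.1]
ee_rot: [0.0, 0.986, 0.165, -0.0]
wrist_force: [0.1, 1.0, 0.0]
gripper_width: 59.7
```

Tracking is good, so I continue.

move_arm:
  linear:
    - [0.04,1,0.16]
    - [0.04,1,0.16]
    - [0.04,1,0.16]
    - [0.04,1,0.16]
    - [0.04,1,0.16]
  rotation:
    - [0,0,0.018]
    - [0,0,0.018]
    - [0,0,0.018]
    - [0,0,0.018]
    - [0,0,0.018]
  jaw: [0.4,0.4,0.4,0.4,0.4]

```text
time: 2.6
tool_pos: [354.4, 137.2, 181.1]
ee_rot: [0.0, 1.0, 0.025, -0.0]
wrist_force: [-0.3, 0.2, 0.4]
gripper_width: 59.9
```

move_arm:
  linear:
    - [0.34,1,0.17]
    - [0.34,1,0.17]
    - [0.34,1,0.17]
    - [0.34,1,0.17]
    - [0.34,1,0.17]
  rotation:
    - [0,0,0.018]
    - [0,0,0.018]
    - [0,0,0.018]
    - [0,0,0.018]
    - [0,0,0.018]
  jaw: [0.4,0.4,0.4,0.4,0.4]

```text
time: 3.22
tool_pos: [382.3, 35.6, 164.1]
ee_rot: [0.0, 0.993, -0.116, 0.0]
wrist_force: [-0.3, 0.0, 0.2]
gripper_width: 59.5
```

move_arm:
  linear:
    - [0.69,1,0.19]
    - [0.69,1,0.19]
    - [0.69,1,0.19]
    - [0.69,1,0.19]
    - [0.69,1,0.19]
  rotation:
    - [0,0,0.018]
    - [0,0,0.018]
    - [0,0,0.018]
    - [0,0,0.018]
    - [0,0,0.018]
  jaw: [0.4,0.4,0.4,0.4,0.4]

```text
time: 3.85
tool_pos: [413.4, -81.6, 145.1]
ee_rot: [0.0, 0.967, -0.255, 0.0]
wrist_force: [1.3, 0.1, -0.1]
gripper_width: 60.0
```

move_arm:
  linear:
    - [1,0.81,0.2]
    - [1,0.81,0.2]
    - [1,0.81,0.2]
    - [1,0.81,0.2]
    - [1,0.81,0.2]
  rotation:
    - [0,0,0.018]
    - [0,0,0.018]
    - [0,0,0.018]
    - [0,0,0.018]
    - [0,0,0.018]
  jaw: [0.4,0.4,0.4,0.4,0.4]

```text
time: 4.47
tool_pos: [446.7, -205.5, 125.0]
ee_rot: [0.0, 0.921, -0.389, 0.0]
wrist_force: [0.1, 0.7, -0.1]
gripper_width: 59.7
```

move_arm:
  linear:
    - [1,0.42,0.17]
    - [1,0.42,0.17]
    - [1,0.42,0.17]
    - [1,0.42,0.17]
    - [1,0.42,0.17]
  rotation:
    - [0,0,0.018]
    - [0,0,0.018]
    - [0,0,0.018]
    - [0,0,0.018]
    - [0,0,0.018]
  jaw: [0.4,0.4,0.4,0.4,0.4]

```text
time: 5.1
tool_pos: [475.4, -309.6, 108.1]
ee_rot: [0.0, 0.857, -0.515, 0.0]
wrist_force: [0.3, 1.1, 0.1]
gripper_width: 59.6
```

move_arm:
  linear:
    - [0.55,0.09,0.09]
    - [0.55,0.09,0.09]
    - [0.55,0.09,0.09]
    - [0.55,0.09,0.09]
    - [0.55,0.09,0.09]
  rotation:
    - [0,0,0.011]
    - [0,0,0.011]
    - [0,0,0.011]
    - [0,0,0.011]
    - [0,0,0.011]
  jaw: [0.4,0.4,0.4,0.4,0.4]

```text
time: 5.72
tool_pos: [489.8, -362.5, 99.3]
ee_rot: [-0.0, 0.81, -0.586, 0.0]
wrist_force: [0.5, -0.2, -0.0]
gripper_width: 59.9
```

```bash
python3 - <<'E'
from plan import *
grab('wrist');print(arm.sense()['time'],arm.camera_params('wrist'))
calls(np.array([489.5,-362,25]),-71.9)
E
ls pics
```

```text
5.775 {'fx': 371.64829954431775, 'fy': 371.64829954431775, 'cx': 314.87953918911734, 'cy': 245.7387150896835, 'hand_eye': array([[ 9.99997230e-01, -2.30868186e-03, -4.57709949e-04,
         5.65554494e-01],
       [ 2.34844748e-03,  9.65869876e-01,  2.59017117e-01,
        -6.60367423e+01],
       [-1.55899867e-04, -2.59017475e-01,  9.65872623e-01,
        -1.19964276e+02],
       [ 0.00000000e+00,  0.00000000e+00,  0.00000000e+00,
         1.00000000e+00]])}
[-0.02, -0.01, 0.74] [0.0, -0.0, -0.0] -> [ 489.9 -361.7   25.2] yaw -71.9
c1.png
side_100.png
top_50.png
wrist_5775.png
```

View pics/wrist_5775.png

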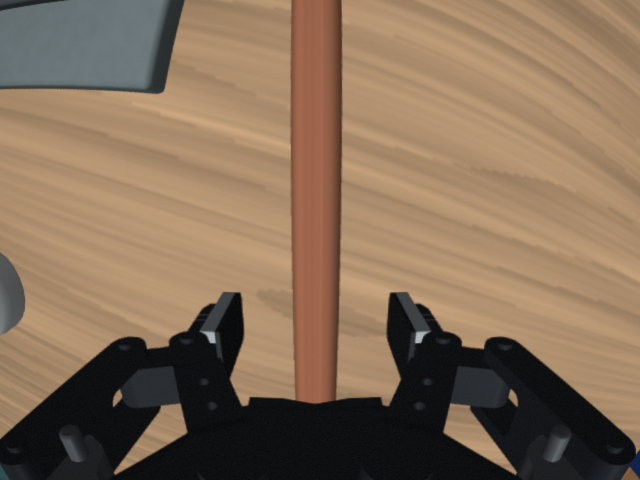

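The pipe runs vertically at u≈317, midway between the pads (u 240 and 390). I descend and grip.

move_arm:
  linear:
    - [-0.02,-0.01,0.73]
    - [-0.02,-0.01,0.73]
    - [-0.02,-0.01,0.73]
    - [-0.02,-0.01,0.73]
    - [-0.02,-0.01,0.73]
  rotation:
    - [0,0,0]
    - [0,0,0]
    - [0,0,0]
    - [0,0,0]
    - [0,0,0]
  jaw: [0.4,0.4,0.4,0.4,0.4]

```text
time: 6.4
tool_pos: [489.8, -359.6, 25.2]
ee_rot: [0.0, 0.811, -0.585, -0.0]
wrist_force: [0.7, -0.0, 0.1]
gripper_width: 59.6
```

move_arm:
  linear:
    - [0,0,0]
    - [0,0,0]
    - [0,0,0]
    - [0,0,0]
    - [0,0,0]
  rotation:
    - [0,0,0]
    - [0,0,0]
    - [0,0,0]
    - [0,0,0]
    - [0,0,0]
  jaw: [-0.6,-0.6,-0.6,-0.6,-0.6]
  grip_force: 60

```text
time: 7.02
tool_pos: [490.1, -359.9, 26.8]
ee_rot: [-0.0, 0.811, -0.585, 0.0]
wrist_force: [-1.2, 1.0, 5.6]
gripper_width: 26.0
```

```bash
python3 - <<'E'
from plan import *
print(pose()[0],arm.sense()['wrist_force'],arm.sense()['gripper_width'])
st=pose()[:2]
st=calls(np.array([495,-355,115]),-72,1,start=st)
calls(np.array([632.2,-125.7,205]),7.2,rotmax=.035,start=st)
E
```

```text
[ 490.0789921  -359.87842703   26.76101751] [-1.23021238  0.95313073  5.55983522] 26.040949933985694
[-0.03, -0.06, -0.88] [-0.0, -0.0, 0.0] -> [ 494.8 -355.1  114.8] yaw -71.7
[-0.53, -1.0, -0.38] [-0.0, -0.0, -0.035] -> [ 552.6 -259.4  152.8] yaw -40.2
[0.06, -1.0, -0.33] [0.0, -0.0, -0.035] -> [ 603.5 -174.5  185.8] yaw -8.7
[0.27, -0.5, -0.19] [0.0, -0.0, -0.018] -> [ 632.3 -125.8  204.8] yaw 7.5
```

move_arm:
  linear:
    - [0,0,-1]
    - [0,0,-1]
    - [0,0,-1]
    - [0,0,-1]
    - [0,0,-1]
  rotation:
    - [0,0,0]
    - [0,0,0]
    - [0,0,0]
    - [0,0,0]
    - [0,0,0]
  jaw: [-0.6,-0.6,-0.6,-0.6,-0.6]

```text
time: 7.65
tool_pos: [490.0, -359.7, 127.9]
ee_rot: [-0.0, 0.811, -0.585, 0.0]
wrist_force: [0.0, 0.3, -2.2]
gripper_width: 25.7
```

```bash
python3 - <<'E'
from plan import *
st=pose();print(st[0],st[2]['wrist_force'],st[2]['gripper_width'])
st=calls(np.array([490,-360,190]),-71.7,1,start=st[:2])
calls(np.array([632.2,-125.7,200]),7.2,rotmax=.035,start=st)
E
```

```text
[ 489.96511804 -359.69223096  127.94513198] [ 0.03619378  0.3456248  -2.15131678] 25.74259441841113
[0.0, 0.0, -0.62] [-0.0, -0.0, 0.0] -> [ 489.9 -359.7  189.9] yaw -71.7
[-0.53, -1.0, -0.04] [-0.0, -0.0, -0.035] -> [ 547.7 -264.   193.9] yaw -40.2
[0.07, -1.0, -0.04] [0.0, -0.0, -0.035] -> [ 599.6 -179.6  197.9] yaw -8.7
[0.31, -0.55, -0.02] [0.0, -0.0, -0.018] -> [ 632.5 -126.   199.9] yaw 7.5
```

The pipe's weight (2.2 N) shows on the wrist.

move_arm:
  linear:
    - [0,0,-0.62]
    - [0,0,-0.62]
    - [0,0,-0.62]
    - [0,0,-0.62]
    - [0,0,-0.62]
  rotation:
    - [0,0,0]
    - [0,0,0]
    - [0,0,0]
    - [0,0,0]
    - [0,0,0]
  jaw: [-0.6,-0.6,-0.6,-0.6,-0.6]

```text
time: 8.28
tool_pos: [489.9, -359.7, 189.1]
ee_rot: [0.0, 0.811, -0.585, -0.0]
wrist_force: [-0.8, 0.1, -3.0]
gripper_width: 26.1
```

move_arm:
  linear:
    - [-0.53,-1,-0.04]
    - [-0.53,-1,-0.04]
    - [-0.53,-1,-0.04]
    - [-0.53,-1,-0.04]
    - [-0.53,-1,-0.04]
  rotation:
    - [0,0,-0.035]
    - [0,0,-0.035]
    - [0,0,-0.035]
    - [0,0,-0.035]
    - [0,0,-0.035]
  jaw: [-0.6,-0.6,-0.6,-0.6,-0.6]

```text
time: 8.9
tool_pos: [548.0, -263.4, 192.7]
ee_rot: [0.0, 0.94, -0.342, 0.0]
wrist_force: [-0.1, -0.1, -2.5]
gripper_width: 25.7
```

move_arm:
  linear:
    - [0.07,-1,-0.04]
    - [0.07,-1,-0.04]
    - [0.07,-1,-0.04]
    - [0.07,-1,-0.04]
    - [0.07,-1,-0.04]
  rotation:
    - [0,0,-0.035]
    - [0,0,-0.035]
    - [0,0,-0.035]
    - [0,0,-0.035]
    - [0,0,-0.035]
  jaw: [-0.6,-0.6,-0.6,-0.6,-0.6]

```text
time: 9.52
tool_pos: [599.8, -179.2, 196.7]
ee_rot: [0.0, 0.997, -0.074, -0.0]
wrist_force: [-0.2, -0.1, -2.2]
gripper_width: 26.0
```

move_arm:
  linear:
    - [0.31,-0.55,-0.02]
    - [0.31,-0.55,-0.02]
    - [0.31,-0.55,-0.02]
    - [0.31,-0.55,-0.02]
    - [0.31,-0.55,-0.02]
  rotation:
    - [0,0,-0.018]
    - [0,0,-0.018]
    - [0,0,-0.018]
    - [0,0,-0.018]
    - [0,0,-0.018]
  jaw: [-0.6,-0.6,-0.6,-0.6,-0.6]

```text
time: 10.15
tool_pos: [632.9, -125.4, 198.3]
ee_rot: [0.0, 0.998, 0.067, -0.0]
wrist_force: [-0.9, -0.6, -1.6]
gripper_width: 26.4
```

```bash
python3 - <<'E'
from plan import *
st=pose();print(st[0],st[2]['wrist_force'],st[2]['gripper_width'],st[1].as_matrix())
for n in('top','side','wrist'):grab(n)
print(arm.sense()['time'])
E
ls pics
```

```text
[ 632.85791698 -125.37645986  198.28095301] [-0.90507436 -0.57341378 -1.61018643] 26.359057262293295 [[ 9.90910017e-01  1.34526298e-01 -1.16249475e-04]
 [ 1.34526280e-01 -9.90910016e-01 -1.44676351e-04]
 [-1.34655543e-04  1.27722636e-04 -9.99999983e-01]]
10.3
c1.png
side_100.png
side_10250.png
top_10200.png
top_50.png
wrist_10300.png
wrist_5775.png
```

```bash
python3 - <<'E'
from h import *
np.set_printoptions(precision=1,suppress=True)
d=np.load('top.npz');p,D=d['p'],d['d'];c=arm.camera_params('top')
v,u=np.mgrid[0:480,0:640]
W=(np.stack([(u-c['cx'])/c['fx']*D,(v-c['cy'])/c['fy']*D,D],-1)-np.array(c['t']))@np.array(c['R'])
h=cv2.cvtColor(p,cv2.COLOR_RGB2HSV)
m=(h[...,0]<14)&(h[...,1]>120)&(W[...,2]>150)&(W[...,2]<240)&(D>0)
print(m.sum());P=W[m];P=P[P[:,2]>np.percentile(P[:,2],30)]
c0=P.mean(0);dd=np.linalg.svd(P-c0)[2][0];t=(P-c0)@dd
print('centre top',c0+dd*(t.min()+t.max())/2,dd,np.ptp(t),np.rad2deg(np.arctan2(dd[1],dd[0])))
a=cv2.imread('pics/side_10250.png');b=cv2.imread('pics/wrist_10300.png')
cv2.imwrite('pics/c2.png',np.hstack([cv2.resize(a[150:390,150:470],(400,300)),cv2.resize(b,(400,300))]))
E
```

```text
632
centre top [ 630.9 -124.5  198. ] [-0.1  1.   0. ] 300.8971829804743 97.54637219792953
```

View pics/c2.png

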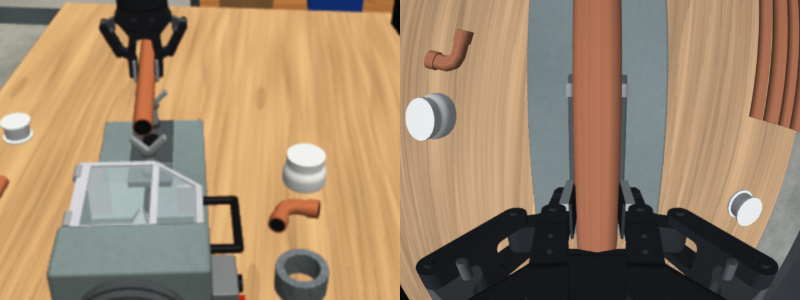

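View pics/top_10200.png

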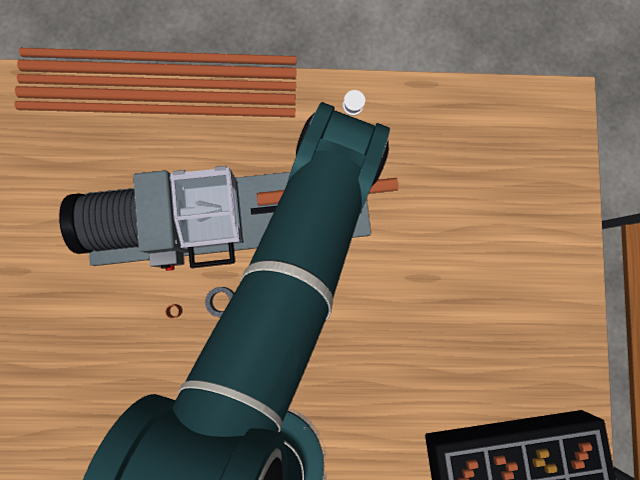

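Pipe centre is about 13 mm below the TCP. It is level, parallel to the stand (97.5° against 97.2°) and centred over the vees in the wrist view. I lower it fast, then slowly.

move_arm:
  linear:
    - [0.02,0,0.66]
    - [0.02,0,0.66]
    - [0.02,0,0.66]
    - [0,0,0.66]
    - [0,0,0.66]
  rotation:
    - [0,0,0.002]
    - [0,0,0]
    - [0,0,0]
    - [0,0,0]
    - [0,0,0]
  jaw: [-0.6,-0.6,-0.6,-0.6,-0.6]

```text
time: 10.92
tool_pos: [633.6, -125.9, 131.3]
ee_rot: [0.0, 0.998, 0.063, -0.0]
wrist_force: [-0.5, -0.7, -2.2]
gripper_width: 26.3
```

move_arm:
  linear:
    - [0,0,0.07]
    - [0,0,0.07]
    - [0,0,0.07]
    - [0,0,0.07]
    - [0,0,0.07]
  rotation:
    - [0,0,0]
    - [0,0,0]
    - [0,0,0]
    - [0,0,0]
    - [0,0,0]
  jaw: [-0.6,-0.6,-0.6,-0.6,-0.6]

```text
time: 11.55
tool_pos: [633.8, -125.9, 125.4]
ee_rot: [0.0, 0.998, 0.063, 0.0]
wrist_force: [-0.8, -0.2, -2.4]
gripper_width: 26.0
```

move_arm:
  linear:
    - [0,0,0.05]
    - [0,0,0.05]
    - [0,0,0.03]
    - [0,0,0]
    - [0,0,0]
  rotation:
    - [0,0,0]
    - [0,0,0]
    - [0,0,0]
    - [0,0,0]
    - [0,0,0]
  jaw: [-0.6,-0.6,-0.6,-0.6,-0.6]

```text
time: 12.18
tool_pos: [633.8, -125.9, 122.9]
ee_rot: [0.0, 0.998, 0.063, 0.0]
wrist_force: [0.3, 0.2, 2.5]
gripper_width: 25.6
```

move_arm:
  linear:
    - [0,0,0.03]
    - [0,0,0.02]
    - [0,0,0]
    - [0,0,0]
    - [0,0,0]
  rotation:
    - [0,0,0]
    - [0,0,0]
    - [0,0,0]
    - [0,0,0]
    - [0,0,0]
  jaw: [-0.6,-0.6,-0.6,-0.6,-0.6]

```text
time: 12.8
tool_pos: [633.9, -125.9, 122.7]
ee_rot: [-0.0, 0.998, 0.063, 0.0]
wrist_force: [-6.5, 0.7, 16.3]
gripper_width: 25.8
```

```bash
python3 - <<'E'
from plan import *
s=arm.sense();print(s['tool_pos'],s['wrist_force'],s['torque'])
grab('side');print(arm.sense()['time'])
a=cv2.imread('pics/side_%d.png'%int(arm.sense()["time"]*1000))
cv2.imwrite('pics/c3.png',cv2.resize(a[150:350,170:420],(750,600),interpolation=cv2.INTER_CUBIC))
E
```

```text
[ 633.91098527 -125.89705693  122.74651058] [-6.50278053  0.6939796  16.33697188] [0.50461777 1.39270832 0.16507461]
12.85
```

View pics/c3.png

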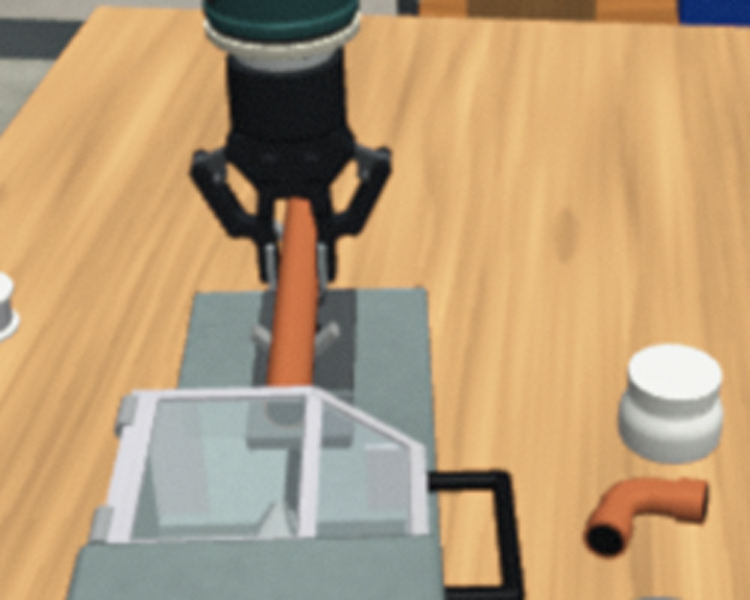

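The pipe is seated in both vees: about 18 N reaction, with a slight sideways push. I relax by 0.5–1 mm and open.

move_arm:
  linear:
    - [-0.04,0,-0.03]
    - [0,0,0]
    - [0,0,0]
    - [0,0,0]
    - [0,0,0]
  rotation:
    - [0,0,0]
    - [0,0,0]
    - [0,0,0]
    - [0,0,0]
    - [0,0,0]
  jaw: [-0.6,-0.6,-0.2,0.2,0.6]

```text
time: 13.48
tool_pos: [632.7, -126.0, 122.1]
ee_rot: [0.0, 0.998, 0.063, -0.0]
wrist_force: [0.1, -0.1, 0.4]
gripper_width: 67.4
```

move_arm:
  linear:
    - [0,0,0]
    - [0,0,0]
    - [0,0,-0.2]
    - [0,0,-1]
    - [0,0,-1]
  rotation:
    - [0,0,0]
    - [0,0,0]
    - [0,0,0]
    - [0,0,0]
    - [0,0,0]
  jaw: [0.6,0.6,0.6,0.6,0.6]

```text
time: 14.1
tool_pos: [633.1, -126.1, 168.3]
ee_rot: [0.0, 0.998, 0.063, 0.0]
wrist_force: [-0.4, 0.8, 1.1]
gripper_width: 68.4
```

move_arm:
  linear:
    - [0,0,-1]
    - [0,0,-1]
    - [0,0,-1]
    - [0,0,0]
    - [0,0,0]
  rotation:
    - [0,0,0]
    - [0,0,0]
    - [0,0,0]
    - [0,0,0]
    - [0,0,0]
  jaw: [0.6,0.6,0.6,0.6,0.6]

```text
time: 14.72
tool_pos: [632.7, -125.8, 225.9]
ee_rot: [-0.0, 0.998, 0.063, -0.0]
wrist_force: [-1.0, -0.2, -0.5]
gripper_width: 68.1
```

```bash
python3 - <<'E'
from plan import *
s=arm.sense();print(s['tool_pos'],s['wrist_force'])
st=calls(np.array([478,128.2,255]),7.2)
E
```

```text
[ 632.67302772 -125.83212625  225.92625751] [-0.9729181  -0.17819645 -0.4779835 ]
[-0.45, -1.0, -0.11] [-0.0, 0.0, -0.0] -> [575.5 -32.2 237. ] yaw 7.2
[-0.45, -1.0, -0.1] [-0.0, 0.0, -0.0] -> [518.4  61.3 247. ] yaw 7.2
[-0.32, -0.71, -0.08] [-0.0, 0.0, -0.0] -> [477.8 127.8 255. ] yaw 7.2
```

move_arm:
  linear:
    - [-0.45,-1,-0.11]
    - [-0.45,-1,-0.11]
    - [-0.45,-1,-0.11]
    - [-0.45,-1,-0.11]
    - [-0.45,-1,-0.11]
  rotation:
    - [0,0,0]
    - [0,0,0]
    - [0,0,0]
    - [0,0,0]
    - [0,0,0]
  jaw: [0.6,0.6,0.6,0.6,0.6]

```text
time: 15.35
tool_pos: [574.9, -31.0, 237.4]
ee_rot: [-0.0, 0.998, 0.063, -0.0]
wrist_force: [-0.7, 0.2, -0.5]
gripper_width: 68.4
```

move_arm:
  linear:
    - [-0.45,-1,-0.1]
    - [-0.45,-1,-0.1]
    - [-0.45,-1,-0.1]
    - [-0.45,-1,-0.1]
    - [-0.45,-1,-0.1]
  rotation:
    - [0,0,0]
    - [0,0,0]
    - [0,0,0]
    - [0,0,0]
    - [0,0,0]
  jaw: [-0.1,-0.1,-0.1,-0.1,-0.1]

```text
time: 15.98
tool_pos: [517.7, 62.5, 247.4]
ee_rot: [-0.0, 0.998, 0.063, 0.0]
wrist_force: [-0.1, -0.2, 0.7]
gripper_width: 38.6
```

move_arm:
  linear:
    - [-0.32,-0.71,0.3]
    - [-0.32,-0.71,0.3]
    - [-0.32,-0.71,0.3]
    - [-0.32,-0.71,0.3]
    - [-0.32,-0.71,0.3]
  rotation:
    - [0,0,0]
    - [0,0,0]
    - [0,0,0]
    - [0,0,0]
    - [0,0,0]
  jaw: [-0.1,-0.1,-0.1,-0.1,-0.1]

```text
time: 16.6
tool_pos: [477.5, 128.4, 216.8]
ee_rot: [0.0, 0.998, 0.063, -0.0]
wrist_force: [0.2, 1.0, -0.1]
gripper_width: 38.4
```

```bash
python3 - <<'E'
from plan import *
s=arm.sense();print(s['tool_pos'],s['wrist_force'],s['gripper_width'])
grab('wrist');a=cv2.imread('pics/wrist_%d.png'%int(arm.sense()["time"]*1000));cv2.imwrite('pics/c4.png',a)
grab('top');a=cv2.imread('pics/top_%d.png'%int(arm.sense()["time"]*1000));cv2.imwrite('pics/c5.png',a)
d=np.load('top.npz');p,D=d['p'],d['d'];c=arm.camera_params('top')
v,u=np.mgrid[0:480,0:640]
W=(np.stack([(u-c['cx'])/c['fx']*D,(v-c['cy'])/c['fy']*D,D],-1)-np.array(c['t']))@np.array(c['R'])
h=cv2.cvtColor(p,cv2.COLOR_RGB2HSV)
m=(h[...,0]<14)&(h[...,1]>120)&(W[...,2]>95)&(W[...,2]<150)&(D>0)&(v>150)&(v<250)&(u>240)&(u<420)
print(m.sum());P=W[m];P=P[P[:,2]>np.percentile(P[:,2],30)]
c0=P.mean(0);dd=np.linalg.svd(P-c0)[2][0];t=(P-c0)@dd
print('pipe centre, top',c0+dd*(t.min()+t.max())/2,dd,np.ptp(t),np.rad2deg(np.arctan2(dd[1],dd[0])))
E
```

```text
[477.45558567 128.4474495  216.80479291] [ 0.21875111  0.99616747 -0.12883804] 38.40834126268999
1552
pipe centre, top [ 632.01649168 -124.61377878  122.55563321] [-0.12953276  0.99157404  0.00147696] 299.66682177204154 97.44260105260796
```

View pics/c4.png

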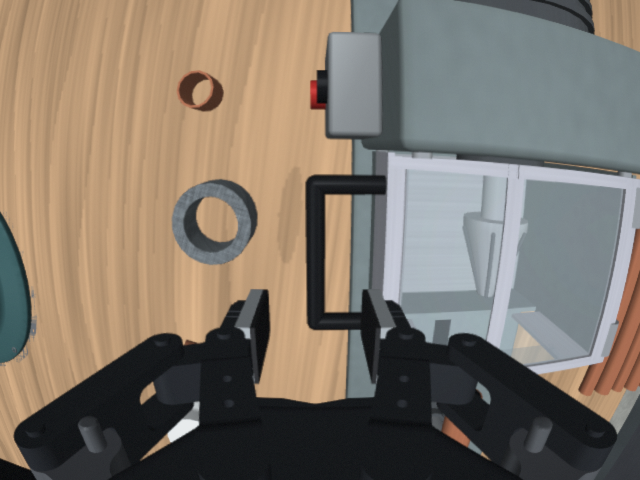

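View pics/c5.png

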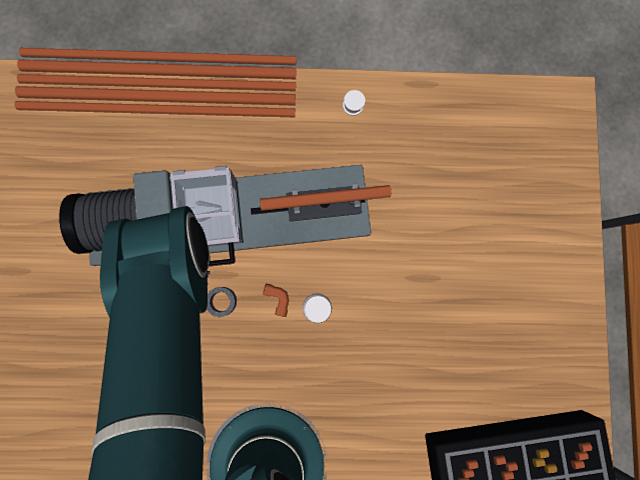

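The pipe lies centred and parallel in the vees. The wrist view shows the bar at u≈316, v≈178–325; I cast those pixels to z=115.

```bash
python3 - <<'E'
from plan import *
c=arm.camera_params('wrist');H=np.array(c['hand_eye']);p,R,s=pose()
def ray(u,v,z):
    a=np.array([u-c['cx'],v-c['cy']]);r=np.hypot(*a);th=r/c['fx'];d=np.r_[a/r*np.sin(th),np.cos(th)]
    dw=R.apply(H[:3,:3]@d);o=p+R.apply(H[:3,3]);return o+dw*(z-o[2])/dw[2]
A,B=ray(316,184,115),ray(317,321,115);print(A,B,(A+B)/2,np.linalg.norm(A-B),np.rad2deg(np.arctan2(*(A-B)[[1,0]])))
print('lip',ray(385,245,115))
E
```

```text
[472.57795935 172.62425462 115.        ] [484.50049181  83.65893277 115.        ] [478.53922558 128.14159369 115.        ] 89.76065547936953 97.63291619324342
lip [520.05053352 140.6553115  115.        ]
```

move_arm:
  linear:
    - [0.01,0,1]
    - [0.01,0,1]
    - [0.01,0,1]
    - [0.01,0,1]
    - [0,0,1]
  rotation:
    - [0,0,0]
    - [0,0,0]
    - [0,0,0]
    - [0,0,0]
    - [0,0,0]
  jaw: [-0.1,-0.1,-0.1,-0.1,-0.1]

```text
time: 17.32
tool_pos: [479.2, 127.4, 116.8]
ee_rot: [0.0, 0.998, 0.062, 0.0]
wrist_force: [-0.0, -0.0, 1.6]
gripper_width: 38.8
```

move_arm:
  linear:
    - [0,0,0]
    - [0,0,0]
    - [0,0,0]
    - [0,0,0]
    - [0,0,0]
  rotation:
    - [0,0,0]
    - [0,0,0]
    - [0,0,0]
    - [0,0,0]
    - [0,0,0]
  jaw: [-1,-1,-1,-1,-1]
  grip_force: 40

```text
time: 17.95
tool_pos: [477.9, 127.3, 117.6]
ee_rot: [0.0, 0.998, 0.062, -0.001]
wrist_force: [-6.0, -2.5, -4.8]
gripper_width: 10.2
```

```bash
python3 - <<'E'
from plan import *
s=arm.sense();print(s['tool_pos'],s['wrist_force'],s['gripper_width'])
P=lambda th:np.array([-197*np.cos(th)-50*np.sin(th),197*np.sin(th)-50*np.cos(th)])
for k in range(20):
    d=P(np.deg2rad(3*k+3))-P(np.deg2rad(3*k));print(3*k+3,(d[0]/20).round(2),(-d[1]/20).round(2))
E
```

```text
[477.87507335 127.2771887  117.64457874] [-5.96782784 -2.45659525 -4.82324128] 10.221633355738383
3 -0.12 -0.52
6 -0.09 -0.52
9 -0.06 -0.53
12 -0.03 -0.53
15 -0.01 -0.53
18 0.02 -0.53
21 0.05 -0.53
24 0.08 -0.53
27 0.1 -0.52
30 0.13 -0.52
33 0.16 -0.51
36 0.18 -0.5
39 0.21 -0.49
42 0.24 -0.48
45 0.26 -0.46
48 0.28 -0.45
51 0.31 -0.43
54 0.33 -0.42
57 0.35 -0.4
60 0.37 -0.38
```

The bar is gripped (10.2 mm). I lift along the arc.

move_arm:
  linear:
    - [-0.12,0,-0.52]
    - [-0.09,0,-0.52]
    - [-0.06,0,-0.53]
    - [-0.03,0,-0.53]
    - [-0.01,0,-0.53]
  rotation:
    - [0,0,0]
    - [0,0,0]
    - [0,0,0]
    - [0,0,0]
    - [0,0,0]
  jaw: [-1,-1,-1,-1,-1]

```text
time: 18.58
tool_pos: [471.7, 126.5, 170.9]
ee_rot: [0.0, 0.998, 0.062, -0.001]
wrist_force: [-6.3, -3.7, -5.1]
gripper_width: 10.5
```

```bash
python3 - <<'E'
from plan import *
s=arm.sense();print(s['tool_pos'],s['wrist_force'],s['torque'],s['gripper_width'])
grab('side')
cv2.imwrite('pics/c6.png',np.load('side.npz')['p'][:,:,::-1])
E
```

```text
[471.66981828 126.45518585 170.89930238] [-6.32495418 -3.70305346 -5.05929645] [-0.48804081  1.55786572  0.05756982] 10.499427219333745
```

View pics/c6.png

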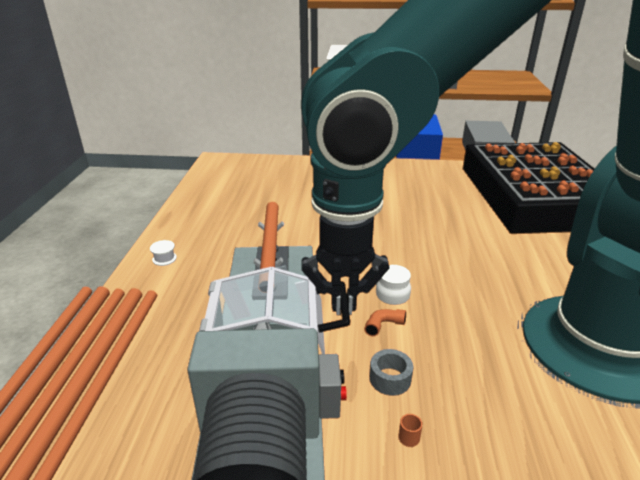

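The hood is rising with the gripped bar (near (335,322)), and the pipe is undisturbed. I continue.

move_arm:
  linear:
    - [0.02,0,-0.53]
    - [0.05,0,-0.53]
    - [0.08,0,-0.53]
    - [0.1,0,-0.52]
    - [0.13,0,-0.52]
  rotation:
    - [0,0,0]
    - [0,0,0]
    - [0,0,0]
    - [0,0,0]
    - [0,0,0]
  jaw: [-1,-1,-1,-1,-1]

```text
time: 19.25
tool_pos: [478.7, 127.4, 223.4]
ee_rot: [0.0, 0.998, 0.062, -0.001]
wrist_force: [-10.2, -2.6, -2.3]
gripper_width: 10.3
```

move_arm:
  linear:
    - [0.16,0,-0.51]
    - [0.18,0,-0.5]
    - [0.21,0,-0.49]
    - [0.24,0,-0.48]
    - [0.26,0,-0.46]
  rotation:
    - [0,0,0]
    - [0,0,0]
    - [0,0,0]
    - [0,0,0]
    - [0,0,0]
  jaw: [-1,-1,-1,-1,-1]

```text
time: 19.88
tool_pos: [498.3, 129.9, 272.2]
ee_rot: [0.0, 0.998, 0.063, -0.003]
wrist_force: [-26.3, -4.0, 9.5]
gripper_width: 10.6
```

```bash
python3 - <<'E'
from plan import *
s=arm.sense();print(s['tool_pos'],s['wrist_force'],s['torque'],s['gripper_width'])
grab('side')
cv2.imwrite('pics/c7.png',np.load('side.npz')['p'][:,:,::-1])
E
```

```text
[498.31570178 129.90630279 272.22414207] [-26.31605083  -4.01285823   9.50910237] [-0.97748161  5.7644987   0.03141103] 10.61696895901755
```

View pics/c7.png

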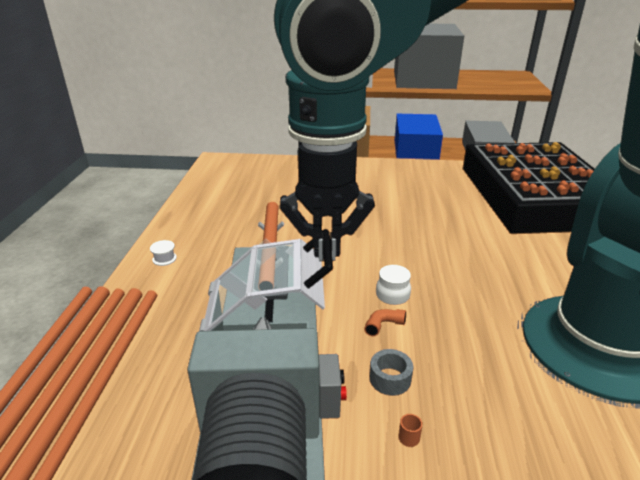

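The force is radial, −26 N in x and +9.5 N in z, so my arc is 1–2 mm too tight. I back off along the radius before going on.

move_arm:
  linear:
    - [-0.08,0,-0.05]
    - [0.2,0,-0.48]
    - [0.25,0,-0.45]
    - [0.27,0,-0.45]
    - [0,0,0]
  rotation:
    - [0,0,0]
    - [0,0,0]
    - [0,0,0]
    - [0,0,0]
    - [0,0,0]
  jaw: [-1,-1,-1,-1,-1]

```text
time: 20.55
tool_pos: [516.7, 132.3, 301.5]
ee_rot: [-0.0, 0.998, 0.062, 0.004]
wrist_force: [27.6, 3.8, -28.1]
gripper_width: 10.7
```

```bash
python3 - <<'E'
from plan import *
s=arm.sense();print(s['tool_pos'],s['wrist_force'],s['torque'],s['gripper_width'])
p=s['tool_pos'];ex=np.array([.9921,.1253,0]);hx=478.3+197
r=np.array([(p-np.array([478.3,128.2,0]))@ex-197,p[2]-3-165]);print(r,np.hypot(*r),np.rad2deg(np.arctan2(r[1],-r[0]))+14.24)
E
```

```text
[516.67324336 132.26241864 301.51274549] [ 27.58768755   3.84188489 -28.06921943] [ 0.85036143 -5.7556617   0.06820225] 10.699545743503931
[-158.42088421  133.51274549] 207.17825600789666 54.363264018234695
```

move_arm:
  linear:
    - [0.13,0,0.1]
    - [0.18,0,-0.2]
    - [0.18,0,-0.2]
    - [0.1,0,-0.12]
    - [0,0,0]
  rotation:
    - [0,0,0]
    - [0,0,0]
    - [0,0,0]
    - [0,0,0]
    - [0,0,0]
  jaw: [-1,-1,-1,-1,-1]

```text
time: 21.18
tool_pos: [524.5, 133.3, 310.0]
ee_rot: [-0.0, 0.998, 0.062, -0.001]
wrist_force: [-17.4, -3.5, 10.8]
gripper_width: 10.4
```

```bash
python3 - <<'E'
from plan import *
s=arm.sense();print(s['tool_pos'],s['wrist_force'],s['torque'],s['gripper_width'])
p=s['tool_pos'];ex=np.array([.9921,.1253,0])
r=np.array([(p-np.array([478.3,128.2,0]))@ex-197,p[2]-3-165]);print(r,np.hypot(*r),np.rad2deg(np.arctan2(r[1],-r[0]))+14.24)
grab('side');grab('wrist');grab('top')
cv2.imwrite('pics/c8.png',np.hstack([cv2.resize(np.load(f'{n}.npz')['p'][:,:,::-1],(400,300)) for n in('side','wrist')]))
cv2.imwrite('pics/c9.png',np.load('top.npz')['p'][:,:,::-1])
E
```

```text
[524.46271796 133.28412662 309.97106081] [-17.4242997   -3.48672189  10.83185342] [-0.76107243  3.61834379 -0.0144375 ] 10.374897451984106
[-150.56492644  141.97106081] 206.9434202472041 57.5572988020793
```

View pics/c8.png

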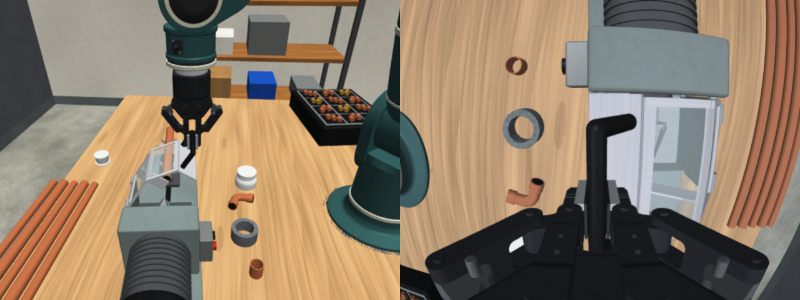

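View pics/c9.png

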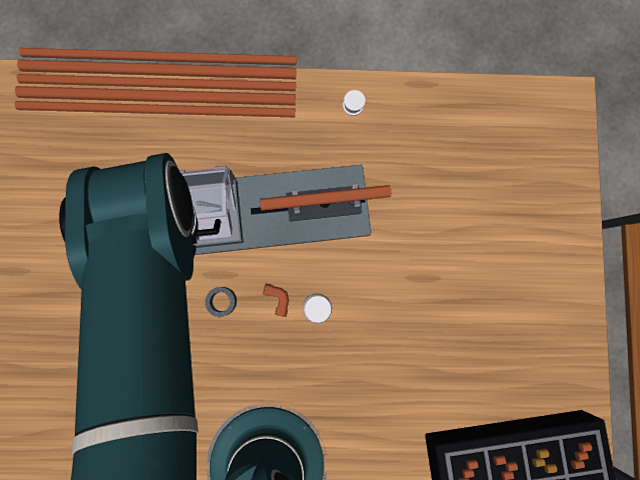

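The hood is at about 57.5° and held, with the pipe unmoved. I relax the remaining radial load a little and check the angle independently.

move_arm:
  linear:
    - [-0.04,0,-0.06]
    - [0,0,0]
    - [0,0,0]
    - [0,0,0]
    - [0,0,0]
  rotation:
    - [0,0,0]
    - [0,0,0]
    - [0,0,0]
    - [0,0,0]
    - [0,0,0]
  jaw: [-1,-1,-1,-1,-1]

```text
time: 21.95
tool_pos: [524.3, 133.3, 309.9]
ee_rot: [0.0, 0.998, 0.062, -0.0]
wrist_force: [-6.5, -3.1, 1.7]
gripper_width: 10.2
```

```bash
python3 - <<'E'
from plan import *
np.set_printoptions(precision=1,suppress=True)
s=arm.sense();print(s['time'],s['tool_pos'],s['wrist_force'],s['gripper_width'],abs(s['dq']).max())
p_=s['tool_pos'];ex=np.array([.9921,.1253,0])
r=np.array([(p_-np.array([478.3,128.2,0]))@ex-197,p_[2]-3-165]);print('angle tcp',np.rad2deg(np.arctan2(r[1],-r[0]))+14.24)
grab('top')
d=np.load('top.npz');p,D=d['p'],d['d'];c=arm.camera_params('top')
v,u=np.mgrid[0:480,0:640]
W=(np.stack([(u-c['cx'])/c['fx']*D,(v-c['cy'])/c['fy']*D,D],-1)-np.array(c['t']))@np.array(c['R'])
b=(p.max(-1)<45)&(v>212)&(v<242)&(u>196)&(u<226)&(W[...,2]>240)
P=W[b];L=np.c_[(P-np.array([478.3,128.2,0]))@ex-197,P[:,2]-165];k=L[L[:,0]<np.percentile(L[:,0],35)]
print(len(P),k.mean(0),'angle cam',np.rad2deg(np.arctan2(np.median(k[:,1])-6,-np.median(k[:,0])))+14.24)
h=cv2.cvtColor(p,cv2.COLOR_RGB2HSV)
m=(h[...,0]<14)&(h[...,1]>120)&(W[...,2]>95)&(W[...,2]<150)&(D>0)&(v>150)&(v<250)&(u>240)&(u<420)
P=W[m];P=P[P[:,2]>np.percentile(P[:,2],30)]
c0=P.mean(0);dd=np.linalg.svd(P-c0)[2][0];t=(P-c0)@dd
print('pipe',c0+dd*(t.min()+t.max())/2,dd,np.ptp(t))
for n,(u0,u1,v0,v1) in dict(roll=(198,242,280,324),elbow=(258,294,278,322),tub=(298,338,288,328)).items():
    P=W[v0:v1,u0:u1].reshape(-1,3);P=P[(P[:,2]>6)&(P[:,2]<80)];print(n,P.min(0),P.max(0))
E
```

```text
21.95 [524.3 133.3 309.9] [-6.5 -3.1  1.7] 10.219202353727074 0.00238796650249632
angle tcp 57.50999786110003
174 [-154.7  157.3] angle cam 55.67810978500562
pipe [ 632.  -124.8  122.6] [-0.1  1.   0. ] 299.9512221856807
roll [353.8  85.1   6.1] [431.2 180.6  43.6]
elbow [346.1 -45.9   6. ] [443.6  31.2  34.8]
tub [ 342.  -147.4    6. ] [409.5 -78.9  60.9]
```

```bash
python3 - <<'E'
from station import arm
print(arm.hand_in()); s=arm.sense(); print(s['time'],s['tool_pos'],s['wrist_force'],s['gripper_width'])
E
```

```text
the job is handed in; nothing more can be done
None
the job is handed in; nothing more can be done
```

The pipe lies in both vee heads, let go, and I handed in with the gripper holding the hood up at about 56–58°, at about 22 s of the 72 s.

- **Pipe:** I gripped it at its middle and lowered it into both vees until I felt about 18 N of reaction. After easing sideways about 1 mm, I opened the fingers and withdrew. The last top view put its centre about 1 mm from the seat along the stand and under 1 mm sideways. Its height was about right (top at 122.6 mm, expected 124) and its direction about 0.3° off. The view before the lift gave the same.
- **Hood:** I gripped the handle bar with 40 N and lifted it along its arc. The angle is 57.5° from the arm's position and 55.7° from the camera. They differ by 2°, but both are inside 50–70°. The arm was still, with about 7 N left on the wrist.
- **Radial load on the way up:** my arc was a few millimetres off, so the hood pushed and then pulled on the gripper with up to about 40 N at the wrist. I corrected this before finishing.
- **Bystanders:** the roll, elbow and tub look unmoved in the last pictures. The coupling was not measured again, because the arm hid it from the top camera; it still stands in place in the last side and wrist views.

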